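# Pack the seal set in the lacquer tray

## Robot

A 6-joint arm with a two-finger parallel gripper is mounted at the origin on the work surface. World frame = base frame: x ahead of the robot, y to its left, z up, the work surface at z = 0. Lengths are in m, angles in rad, forces in N, time in s.
With the tool pointing down it reaches from about 0.25 to 0.775 m from the base axis. Payload 4 kg.
Tool frame: the origin (TCP) lies on the centre line of the jaws, within the pads' length; the fingertips stand 14 mm ahead of it and the grasp point (between the pads) lies 5 mm behind it; z points along the fingers, y is the line along which they close (so a half turn about z gives the same grasp; the last joint's range is limited). The gripper opens to 85 mm and grips with 20 to 120 N. Pads are 22 mm wide; open, the fingers measure 114 mm over their backs; the gripper's body (76 mm by 85 mm) begins 54 mm behind the grasp point. The pads swing forward as they close: fully open they stand 13 mm farther back than shut.
Start: joints at [1.079, 0.087, 1.371, -0, 1.684, -0.103], TCP at [0.209, 0.509, 0.245] pointing down, gripper open.
Joint ranges: [-3.1, 3.1], [-0.76, 2.03], [0.27, 2.55], [-1.08, 4.22], [0.17, 2.65], [-2.57, 2.57]. Speed limits (rad/s): [2.79, 2.79, 3.14, 3.14, 3.14, 3.14].

## Interface

Orientations are given as a rotation vector (axis times angle).
In Python, from bench import manip gives the robot as it stands.
- The arm moves only by the tool play_rows, never from a script. Its argument "steps" is a list of rows, each an object with "offset": the shift along the tool's x, y, z in cm, a list of three; "dr": the turn, a rotation vector about the tool's x, y, z in degrees, a list of three; "grip": the opening in per cent of the stroke, from 0 (shut) to 100 (fully open). A call has 1 to 20 rows; each row shifts and turns the commanded pose from where the row before left it, along the tool's axes as they then stand; what a row does not reach is not made up. A row lasts 1/12 s, in which the tool goes at most 41.7 mm and 7.16 degrees, less where a joint would pass 70% of its speed; a pose out of reach is approached as far as the arm can. A call is refused whole if a number of a shift passes 4.17 or a number of a turn 7.16, either way. A call with a gripper value outside its range is refused whole. The fingers move at their own pace and stop on an object; "squeeze" is the grip in N (left out, the last holds). Time passes only in rows, so rows that do not move let the fingers close. It gives the time, the measured TCP pose, the force, the opening and the grip force at its end, in the units of the state.
- manip.get_state(): the state, without advancing time (a new reading comes with each control period).
- manip.snapshot(name): name is "scene" or "top" or "wrist"; returns a dict with "image" (480x640x3 uint8, blue, green, red), "mtx" (3x3 intrinsics, pixels), "pose" (4x4, takes a point from camera to world coordinates). Camera axes: x right, y up, looking along -z (the intrinsics and any distortion apply to the point x, -y, -z); pixel columns grow to the right and rows downward; lengths in m; the calibration is good to about 2 mm. The wrist camera is an equidistant fisheye: a pixel r from the principal point sees the ray r / f radians off the axis. A picture is of the moment at which its call begins. There is no depth.
- manip.hand_in(): hands the job in; it is judged then, once.
The state is a dict: "clock": time; "qpos": joint angles; "joint_velocities": joint speeds; "joint_efforts": joint torques, N m; "ee_pos": TCP position; "orientation": TCP orientation; "contact_force": force on the tool from outside, world axes, zero at the start; "torque": the same for the moment, N m; "grip_width": finger opening in m; "finger_force": force on a finger pad.
Only numpy, scipy, OpenCV 4.12 (cv2) and the standard library are available. Lean on these libraries where they do the work, as an engineer would, in place of code of your own. Each camera call takes 0.05 s, during which the arm holds its last target. There are 200 camera calls.

## Task

Pack the seal set away in the middle of the upper lacquer tray, in this order: lay the slate tile flat in the tray, stand the open jar centred on the tile, stand the round seal upright in the middle of the jar, and last put the lid level and centred on the jar's rim over the seal. Set each piece down gently rather than letting it drop, and leave the square seal, the oblong seal and the brush rest where they are.

Things in the scene. Friction and masses are not known exactly. Their poses are not given: they have to be found in the camera images.
- tray: the target: two stacked rectangular lacquer trays, a red one on a black one, one fixed body 166 (x) by 150 (y) mm. Origin: centre of the underside, on the table; z up, x along the longer side. The upper tray is empty and open: its floor is 34 mm above the origin, inside 154 by 138 mm; its walls are 6 mm thick and end 48 mm above the origin.
- paper_box: closed wooden stationery box, fixed, not used: 170 (x) by 154 (y) by 41 mm high; origin at the centre of its underside
- tile: loose dark slate tile lying flat: 74 mm along its x, 62 mm along its y, 10 mm thick, about 0.12 kg. Origin: centre of the underside, z up.
- jar: loose open round jar of white ceramic, mouth up: 24 mm high, outside diameter 58 mm at the foot and 66 mm from 8 mm up to the rim, wall 5 mm (mouth 56 mm wide), inner floor 6 mm above the underside, about 0.1 kg. Origin: centre of the underside, z along the jar's axis.
- lid: loose deep lid of white ceramic, standing mouth down: an upturned cup of outside diameter 62 mm, wall 4 mm, 38 mm high (33 mm inside), with a round knob on top of diameter 18 mm and height 18 mm (56 mm high in all), about 0.09 kg. Its plain lower edge rests on the jar's rim, with no lip. Origin: centre of the lower edge, z up the axis.
- round_seal: the round stone seal: loose plain upright cylinder of greyish stone, diameter 26 mm, height 44 mm, about 0.06 kg. Origin: centre of the underside, z along its axis. It stands out of the jar by 26 mm.
- square_seal: the square stone seal, to be left alone: loose upright block 30 by 30 by 44 mm high; origin at the centre of the underside
- oblong_seal: the oblong stone seal, to be left alone: loose upright block 42 (x) by 20 (y) by 44 mm high; origin at the centre of the underside
- brush_rest: dark silicone brush rest with four ridges, to be left alone: loose, 36 (x) by 80 (y) by 23 mm high; origin at the centre of the underside
Things that resemble listed ones, but are neither listed nor needed, are in the scene too. Of the things that look like the lid, take the one that is farthest to the robot's right at the start. Leave any turquoise look-alike of the round_seal alone.

How it is judged:
By the outcome, as a careful person would: the job done as asked, in the order asked, and still so for the second after the job is handed in, with the robot touching nothing.
It also fails if it takes over 106 s, if anything falls off the work surface, if the arm or the gripper's body presses on something with over 40 N, if the wrist force passes 120 N, or if a joint passes its speed limit or range.

## Working session

There is one attempt and no reset: what is moved stays moved. The work goes in short steps, Python scripts to look and compute and a tool call to move; the robot and the scene stay as the last step left them, time stands still between calls to the robot, and variables do not carry over. Pictures are saved under pics/ and viewed, at most 14 in all, crops included, and the job is handed in when it is done.

Besides the shell and the picture viewer there is one more tool, called after "Request:" by a JSON object that holds its "api" and its "payload". play_rows: Moves the arm, as the interface text tells. Its arguments: {"type":"object","properties":{"steps":{"type":"array"},"squeeze":{"type":"number"}},"required":["steps"]}

```bash
mkdir -p pics; ls; python3 - <<'E'
from bench import manip
import cv2,pickle
d={}
for n in ["scene","top","wrist"]:
    s=manip.snapshot(n); d[n]=s; cv2.imwrite(f"pics/{n}0.png",s["image"]); print(n,s["mtx"].round(1).tolist(),s["pose"].round(3).tolist(),[k for k in s])
pickle.dump(d,open("s0.pkl","wb"))
print(manip.get_state())
E
```

```text
pics
scene [[496.7, 0.0, 308.1], [0.0, 496.7, 246.3], [0.0, 0.0, 1.0]] [[0.379, -0.586, 0.716, 1.318], [0.925, 0.237, -0.296, -0.288], [0.004, 0.775, 0.632, 0.707], [0.0, 0.0, 0.0, 1.0]] ['image', 'mtx', 'pose']
top [[556.7, 0.0, 332.3], [0.0, 556.7, 241.7], [0.0, 0.0, 1.0]] [[-0.008, 0.996, -0.09, 0.388], [-1.0, -0.01, -0.015, 0.031], [-0.016, 0.09, 0.996, 1.541], [0.0, 0.0, 0.0, 1.0]] ['image', 'mtx', 'pose']
wrist [[371.6, 0.0, 318.8], [0.0, 371.6, 246.6], [0.0, 0.0, 1.0]] [[0.38, -0.883, -0.276, 0.137], [0.925, 0.362, 0.116, 0.537], [-0.003, -0.299, 0.954, 0.37], [0.0, 0.0, 0.0, 1.0]] ['image', 'mtx', 'pose']
{'clock': 0.15, 'qpos': array([ 1.07892543e+00,  8.78134149e-02,  1.37192464e+00,  4.01928488e-07,
        1.68362305e+00, -1.03125976e-01]), 'joint_velocities': array([-0.00086514, -0.00352722, -0.00399753,  0.00252152, -0.0002128 ,
        0.00075279]), 'joint_efforts': array([ 1.26255418e-03, -3.52369237e+01, -3.13681197e+01, -1.09873231e-04,
        8.02716531e-03, -2.65624855e-07]), 'ee_pos': array([0.20830742, 0.50862836, 0.2443837 ]), 'orientation': array([-6.06700804e-01, -3.08192346e+00,  2.65524138e-03]), 'contact_force': array([-0.37593475,  0.91490433,  0.00917495]), 'torque': array([-0.00320512, -0.05893282, -0.02336848]), 'finger_force': 0.0, 'grip_width': 0.08512560779771478}
```

View pics/top0.png

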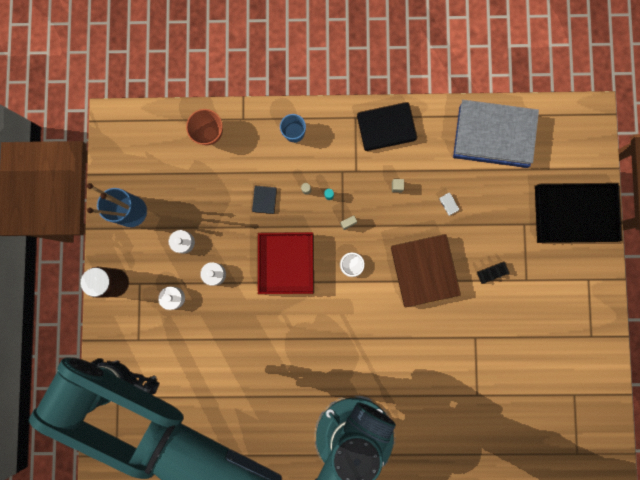

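View pics/scene0.png

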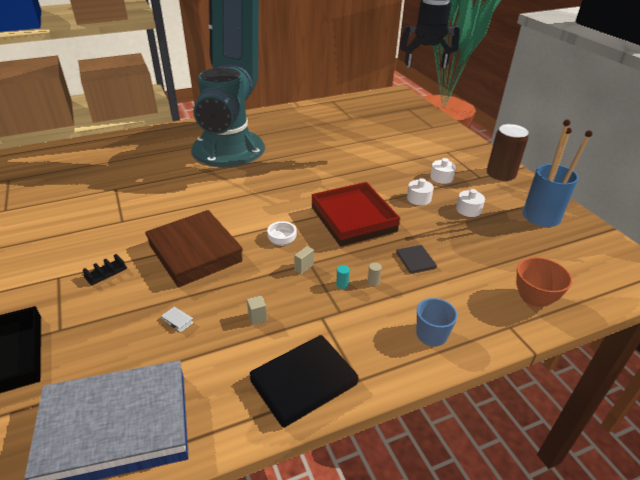

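The top view shows the tray (286,263), jar (352,264), tile (264,199), greyish round seal (306,188) and turquoise look-alike (329,193). The lids are at (180,241), (171,298) and (212,273). Image right is the robot's right, so the lid to take is the one at (212,273). The scene view agrees.

```bash
cat > h.py <<'E'
import numpy as np, cv2
from scipy.spatial.transform import Rotation as Ro
def ray(s,u,v,fish=False):
    K=s["mtx"]; a=(u-K[0,2])/K[0,0]; b=(v-K[1,2])/K[1,1]
    if fish:
        t=np.hypot(a,b); k=np.sin(t)/max(t,1e-9); d=np.array([a*k,-b*k,-np.cos(t)])
    else: d=np.array([a,-b,-1.])
    return s["pose"][:3,3], s["pose"][:3,:3]@d
def plane(s,u,v,z,fish=False):
    o,d=ray(s,u,v,fish); return o+d*(z-o[2])/d[2]
def proj(s,p,fish=False):
    c=s["pose"][:3,:3].T@(np.array(p)-s["pose"][:3,3]); K=s["mtx"]
    x,y,z=c[0],-c[1],-c[2]
    if fish:
        r=np.hypot(x,y); t=np.arctan2(r,z)/max(r,1e-9); return np.array([K[0,2]+K[0,0]*x*t,K[1,2]+K[1,1]*y*t])
    return np.array([K[0,2]+K[0,0]*x/z,K[1,2]+K[1,1]*y/z])
def blobs(img,lo,hi,roi,amin=20):
    x0,y0,x1,y1=roi; hsv=cv2.cvtColor(img,cv2.COLOR_BGR2HSV)
    m=cv2.inRange(hsv,np.array(lo),np.array(hi)); q=np.zeros_like(m); q[y0:y1,x0:x1]=m[y0:y1,x0:x1]
    q=cv2.morphologyEx(q,cv2.MORPH_OPEN,np.ones((2,2),np.uint8))
    return sorted([c for c in cv2.findContours(q,cv2.RETR_EXTERNAL,cv2.CHAIN_APPROX_NONE)[0] if cv2.contourArea(c)>=amin],key=cv2.contourArea,reverse=True)
def rect(s,c,z,fish=False):
    P=np.array([plane(s,*p,z,fish)[:2] for p in c[:,0].astype(float)])
    r=cv2.minAreaRect((P*1000).astype(np.float32)); return np.round(r[0],1),np.round(r[1],1),round(r[2],1)
def goto(st,p,yaw=None):
    """shift in tool axes (cm) and turn about tool z (deg) to a tool-down pose; yaw = world angle of tool y (mod 180)"""
    R=Ro.from_rotvec(st["orientation"]); d=R.inv().apply(np.array(p)-st["ee_pos"])*100
    y=R.as_matrix()[:,1]; cur=np.degrees(np.arctan2(y[1],y[0]))
    t=0 if yaw is None else -((yaw-cur+90)%180-90)
    print("offset cm",d.round(2),"turn z",round(t,1),"curyaw",round(cur,1),"tilt",R.as_matrix()[:,2].round(3), "yaw q6",round(st["qpos"][5],2))
E
python3 - <<'E'
import pickle; from h import *
d=pickle.load(open("s0.pkl","rb")); s=d["top"]; im=s["image"]
def go(n,lo,hi,roi,z):
    for c in blobs(im,lo,hi,roi)[:2]: print(n,rect(s,c,z),cv2.contourArea(c))
go("tray",(0,150,60),(12,255,255),(240,220,330,305),.048); go("tray",(168,150,60),(180,255,255),(240,220,330,305),.048)
go("tile",(0,0,0),(180,120,95),(245,180,283,218),.010)
go("jar",(0,0,150),(180,60,255),(330,245,375,285),.024)
go("seal",(15,0,110),(60,110,255),(297,178,315,198),.044)
go("turq",(75,100,60),(100,255,255),(315,180,345,205),.044)
go("lid",(0,0,150),(180,60,255),(195,255,232,290),.038)
cv2.imwrite("pics/crop0.png",cv2.resize(im[170:310,160:380],(792,504),interpolation=cv2.INTER_NEAREST))
E
```

```text
tray (array([465.3, 179. ]), array([151.5, 167.3]), 89.7) 3053.0
tray (array([418. , 189.3]), array([26.8, 40. ]), 89.9) 71.5
tile (array([644.3, 240.5]), array([62.9, 74.2]), 83.6) 548.0
jar (array([461.2,  -1.6]), array([65.7, 64.7]), 62.9) 443.0
seal (array([670.5, 122.8]), array([24.6, 24.9]), 89.7) 64.0
turq (array([651.9,  60.2]), array([24.5, 27.5]), 89.4) 68.5
lid (array([438.8, 378.8]), array([62.2, 57.1]), 0.5) 386.0
```

View pics/crop0.png

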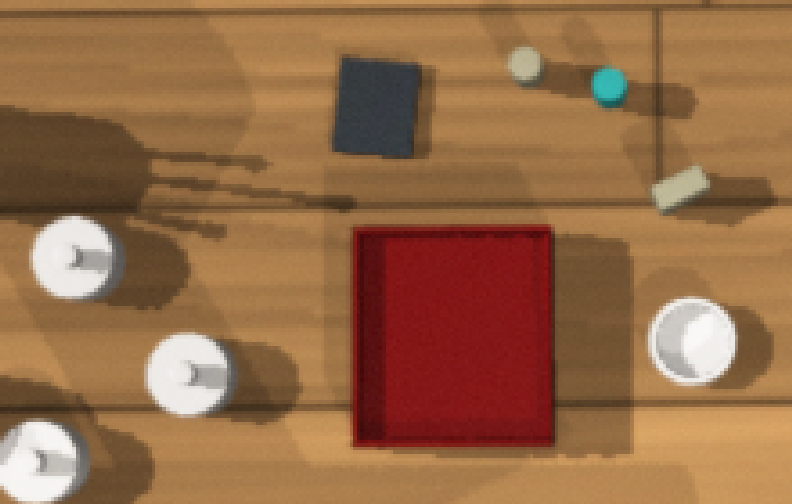

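View pics/wrist0.png

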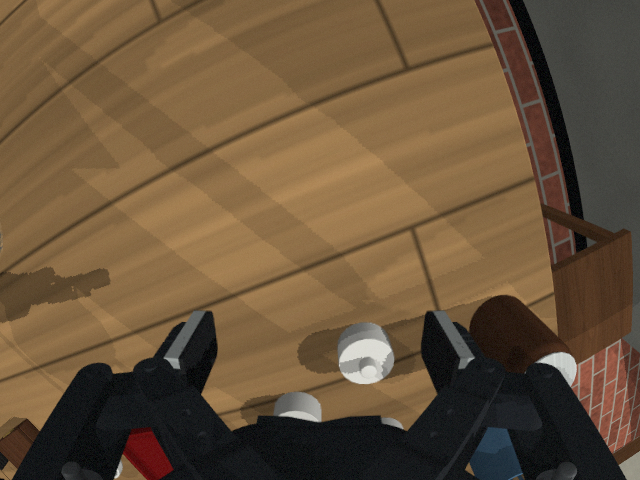

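Wrist view: hand and lids, nothing over the work area. The top-view sizes match those given (tile 63×74, jar 65, seal 25, tray 151×167). I'll go above the tile.

```bash
python3 - <<'E'
from h import *; from bench import manip
goto(manip.get_state(),[.644,.240,.16],83.6)
E
```

```text
offset cm [-50.5   -8.33   8.44] turn z -15.9 curyaw 67.7 tilt [-0.001 -0.002 -1.   ] yaw q6 -0.1
```

Request:
{"api": "play_rows", "payload": {"steps": [{"offset": [-2.97, -0.49, 0.3], "dr": [0, 0, 0], "grip": 84}, {"offset": [-2.97, -0.49, 0.3], "dr": [0, 0, 0], "grip": 84}, {"offset": [-2.97, -0.49, 0.3], "dr": [0, 0, 0], "grip": 84}, {"offset": [-2.97, -0.49, 0.3], "dr": [0, 0, 0], "grip": 84}, {"offset": [-2.97, -0.49, 0.3], "dr": [0, 0, 0], "grip": 84}, {"offset": [-2.97, -0.49, 0.3], "dr": [0, 0, 0], "grip": 84}, {"offset": [-2.97, -0.49, 0.3], "dr": [0, 0, 0], "grip": 84}, {"offset": [-2.97, -0.49, 0.3], "dr": [0, 0, 0], "grip": 84}, {"offset": [-2.97, -0.49, 0.3], "dr": [0, 0, 0], "grip": 84}, {"offset": [-2.97, -0.49, 0.3], "dr": [0, 0, 0], "grip": 84}, {"offset": [-2.97, -0.49, 0.3], "dr": [0, 0, 0], "grip": 84}, {"offset": [-2.97, -0.49, 0.3], "dr": [0, 0, 0], "grip": 84}, {"offset": [-2.97, -0.49, 0.3], "dr": [0, 0, 0], "grip": 84}, {"offset": [-2.97, -0.49, 0.3], "dr": [0, 0, 0], "grip": 84}, {"offset": [-2.97, -0.49, 0.3], "dr": [0, 0, 0], "grip": 84}, {"offset": [-2.97, -0.49, 0.3], "dr": [0, 0, 0], "grip": 84}, {"offset": [-2.97, -0.49, 0.3], "dr": [0, 0, 0], "grip": 84}, {"offset": [0, 0, 1], "dr": [0, 0, -5.3], "grip": 84}, {"offset": [0, 0, 1], "dr": [0, 0, -5.3], "grip": 84}, {"offset": [0, 0, 1], "dr": [0, 0, -5.3], "grip": 84}], "squeeze": 40}}

```text
clock: 1.82
ee_pos: [0.6446, 0.2396, 0.1629]
orientation: [-0.17, -3.136, 0.0]
contact_force: [-0.1, -0.0, -0.3]
grip_width: 0.0716
finger_force: 0.0
```

```bash
cat >> h.py <<'E'
def look(name,zs=(),fish=True,cam="wrist"):
    from bench import manip
    import pickle
    s=manip.snapshot(cam); cv2.imwrite(f"pics/{name}.png",s["image"]); pickle.dump(s,open(f"{name}.pkl","wb")); return s
E
python3 - <<'E'
from h import *; from bench import manip
st=manip.get_state(); print(st["ee_pos"],st["clock"],st["grip_width"]); goto(st,[.644,.240,.10],83.6)
s=look("w1")
for n,p in dict(tile=(.644,.2405,.01),seal=(.6705,.1228,.044),jar=(.461,-.0016,.024),tray=(.466,.179,.048)).items(): print(n,proj(s,p,True).round())
E
```

```text
[0.64461171 0.23964955 0.16290355] 1.8167 0.07164900597789226
offset cm [0.06 0.03 6.29] turn z 0.2 curyaw 83.8 tilt [-0.001 -0.    -1.   ] yaw q6 -1.19
tile [321. 233.]
seal [172. 294.]
jar [26. 71.]
tray [201.   3.]
```

View pics/w1.png

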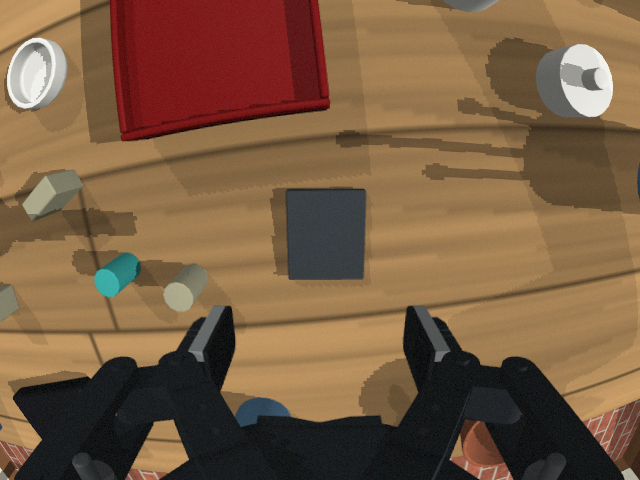

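The wrist view shows the tile at about (326,234) against a prediction of (321,233). The seal's top is near (180,296), and the jaws are straight over the tile.

```bash
python3 - <<'E'
import pickle; from h import *; from bench import manip
s=pickle.load(open("w1.pkl","rb")); im=s["image"]
for c in blobs(im,(0,0,0),(180,120,100),(275,180,380,295))[:2]: print("tile",rect(s,c,.01,True),cv2.contourArea(c), cv2.boundingRect(c))
for c in blobs(im,(0,0,140),(180,60,255),(0,25,80,120))[:1]: print("jar",rect(s,c,.024,True))
st=manip.get_state(); R=Ro.from_rotvec(st["orientation"])
# fingertip pads: known geometry check
for sg in (-1,1): print("tip proj",proj(s,st["ee_pos"]+R.apply([0,sg*.036,.014]),True).round())
E
```

```text
tile (array([646.8, 244.1]), array([61.6, 74.9]), 84.2) 7040.5 (286, 188, 81, 93)
jar (array([466.4,  11.1]), array([76.1, 64.1]), 85.1)
tip proj [239. 313.]
tip proj [403. 312.]
```

Request:
{"api": "play_rows", "payload": {"steps": [{"offset": [-0.1, 0.28, 1.5], "dr": [0, 0, 0], "grip": 84}, {"offset": [0, 0, 1.5], "dr": [0, 0, 0], "grip": 84}, {"offset": [0, 0, 1.5], "dr": [0, 0, 0], "grip": 84}, {"offset": [0, 0, 1.5], "dr": [0, 0, 0], "grip": 84}, {"offset": [0, 0, 1.5], "dr": [0, 0, 0], "grip": 84}, {"offset": [0, 0, 1.5], "dr": [0, 0, 0], "grip": 84}, {"offset": [0, 0, 1.5], "dr": [0, 0, 0], "grip": 84}, {"offset": [0, 0, 1.5], "dr": [0, 0, 0], "grip": 84}, {"offset": [0, 0, 1.5], "dr": [0, 0, 0], "grip": 84}, {"offset": [0, 0, 0.8], "dr": [0, 0, 0], "grip": 84}, {"offset": [0, 0, 0.3], "dr": [0, 0, 0], "grip": 84}, {"offset": [0, 0, 0], "dr": [0, 0, 0], "grip": 84}]}}

```text
clock: 2.87
ee_pos: [0.6448, 0.2431, 0.0173]
orientation: [-0.176, -3.135, 0.001]
contact_force: [-0.6, 0.2, -0.3]
grip_width: 0.0718
finger_force: 0.0
```

```bash
python3 - <<'E'
from h import *; from bench import manip
st=manip.get_state(); print(st["ee_pos"],st["contact_force"]); s=look("w2")
cv2.imwrite("pics/w2c.png",s["image"][180:440,100:540])
E
```

```text
[0.6448397  0.24307652 0.01728566] [-0.56699658  0.17008811 -0.34322095]
```

View pics/w2c.png

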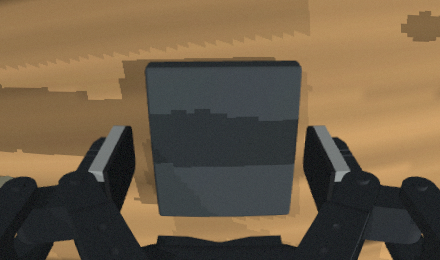

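Request:
{"api": "play_rows", "payload": {"steps": [{"offset": [0, 0, 0.2], "dr": [0, 0, 0], "grip": 84}, {"offset": [0, 0, 0.2], "dr": [0, 0, 0], "grip": 84}, {"offset": [0, 0, 0.1], "dr": [0, 0, 0], "grip": 84}, {"offset": [0, 0, 0], "dr": [0, 0, 0], "grip": 84}]}}

```text
clock: 3.25
ee_pos: [0.6455, 0.2432, 0.0136]
orientation: [0.175, 3.136, 0.0]
contact_force: [-0.3, 0.8, 0.2]
grip_width: 0.072
finger_force: 0.0
```

Request:
{"api": "play_rows", "payload": {"steps": [{"offset": [0, 0, 0], "dr": [0, 0, 0], "grip": 76}, {"offset": [0, 0, 0], "dr": [0, 0, 0], "grip": 72}, {"offset": [0, 0, 0], "dr": [0, 0, 0], "grip": 66}, {"offset": [0, 0, 0], "dr": [0, 0, 0], "grip": 60}, {"offset": [0, 0, 0], "dr": [0, 0, 0], "grip": 50}, {"offset": [0, 0, 0], "dr": [0, 0, 0], "grip": 50}], "squeeze": 40}}

```text
clock: 3.75
ee_pos: [0.6459, 0.2434, 0.0142]
orientation: [0.175, 3.135, 0.001]
contact_force: [0.0, 1.0, 4.7]
grip_width: 0.0603
finger_force: 43.9
```

Request:
{"api": "play_rows", "payload": {"steps": [{"offset": [0, 0, -0.3], "dr": [0, 0, 0], "grip": 50}, {"offset": [0, 0, -1], "dr": [0, 0, 0], "grip": 50}, {"offset": [0, 0, -2], "dr": [0, 0, 0], "grip": 50}, {"offset": [0, 0, -2.5], "dr": [0, 0, 0], "grip": 50}, {"offset": [0, 0, -2.5], "dr": [0, 0, 0], "grip": 50}, {"offset": [0, 0, -2], "dr": [0, 0, 0], "grip": 50}, {"offset": [0, 0, -1], "dr": [0, 0, 0], "grip": 50}, {"offset": [0, 0, 0], "dr": [0, 0, 0], "grip": 50}]}}

```text
clock: 4.42
ee_pos: [0.647, 0.2435, 0.1302]
orientation: [0.174, 3.131, 0.003]
contact_force: [1.2, 0.2, -0.4]
grip_width: 0.0605
finger_force: 43.6
```

```bash
python3 - <<'E'
from h import *; from bench import manip
st=manip.get_state(); print(st["ee_pos"],st["contact_force"],st["grip_width"]); s=look("w3")
goto(st,[.466,.179,.10],90)
im=s["image"]; cv2.imwrite("pics/w3.png",im)
zt=st["ee_pos"][2]-.004
for c in blobs(im,(0,0,0),(180,120,100),(230,150,410,395))[:1]: print(rect(s,c,zt,True),cv2.boundingRect(c))
E
```

```text
[0.64696329 0.24352715 0.1301752 ] [ 1.20762246  0.21666496 -0.38144867] 0.060484284145621625
offset cm [17.28 -8.43  2.9 ] turn z -6.4 curyaw 83.6 tilt [ 0.006  0.002 -1.   ] yaw q6 -1.18
(array([646.1, 243.5]), array([82.1, 72.9]), 83.4) (231, 243, 180, 153)
```

View pics/w3.png

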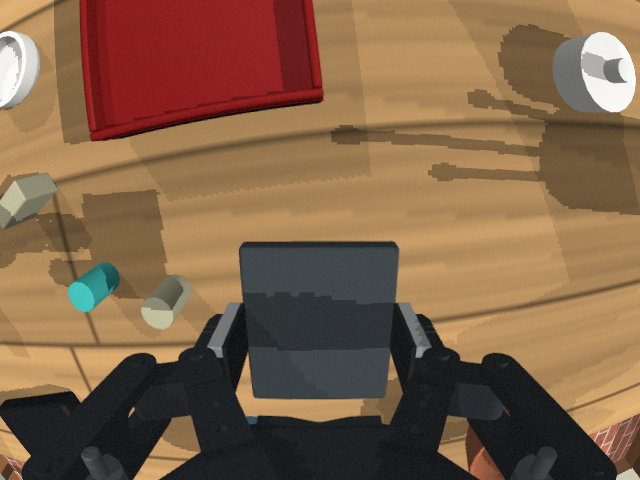

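The tile is held squarely between the pads (centre about (320,320)). Now over the tray.

Request:
{"api": "play_rows", "payload": {"steps": [{"offset": [1.0, -0.5, 0], "dr": [0, 0, 0], "grip": 50}, {"offset": [2.25, -1.1, 0], "dr": [0, 0, 0], "grip": 50}, {"offset": [2.25, -1.1, 0], "dr": [0, 0, 0], "grip": 50}, {"offset": [2.25, -1.1, 0], "dr": [0, 0, 0], "grip": 50}, {"offset": [2.25, -1.1, 0.5], "dr": [0, 0, 0], "grip": 50}, {"offset": [2.25, -1.1, 0.5], "dr": [0, 0, 0], "grip": 50}, {"offset": [2.25, -1.1, 0.5], "dr": [0, 0, 0], "grip": 50}, {"offset": [2.25, -1.1, 0.5], "dr": [0, 0, 0], "grip": 50}, {"offset": [0.53, -0.23, 0.5], "dr": [0, 0, 0], "grip": 50}, {"offset": [0, 0, 0], "dr": [0, 0, -3.2], "grip": 50}, {"offset": [0, 0, 0], "dr": [0, 0, -3.2], "grip": 50}, {"offset": [0, 0, 0], "dr": [0, 0, 0], "grip": 50}, {"offset": [0, 0, 0], "dr": [0, 0, 0], "grip": 50}]}}

```text
clock: 5.55
ee_pos: [0.4639, 0.1784, 0.0999]
orientation: [-0.002, -3.139, 0.001]
contact_force: [-0.2, -0.1, -0.5]
grip_width: 0.0601
finger_force: 43.6
```

```bash
python3 - <<'E'
from h import *; from bench import manip
st=manip.get_state(); print(st["ee_pos"],st["contact_force"],st["grip_width"]); s=look("w4")
goto(st,[.466,.179,.06],90)
E
```

```text
[0.4638516  0.17844354 0.09989971] [-0.23398151 -0.0987533  -0.4718665 ] 0.06012992788944418
offset cm [-0.22  0.06  3.99] turn z -0.1 curyaw 89.9 tilt [-0.002 -0.001 -1.   ] yaw q6 -1.32
```

View pics/w4.png

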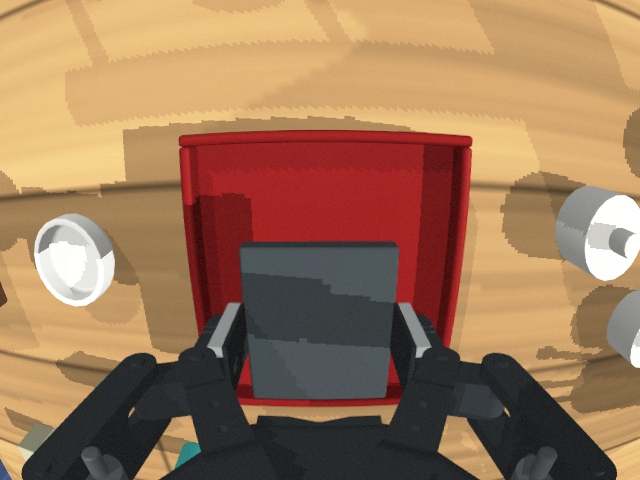

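The view shows the red tray: rim corners near (180,146) and (472,142), far rim at row 131, near edge about row 405 beneath the tile.

```bash
python3 - <<'E'
import pickle; from h import *
s=pickle.load(open("w4.pkl","rb"))
hsv=cv2.cvtColor(s["image"],cv2.COLOR_BGR2HSV)
m=cv2.inRange(hsv,(0,150,40),(10,255,255))|cv2.inRange(hsv,(170,150,40),(180,255,255))
m=cv2.morphologyEx(m,cv2.MORPH_OPEN,np.ones((3,3),np.uint8))
for v in (160,200,240,280,320):
    x=np.where(m[v,150:500])[0]+150; a,b=plane(s,x[0],v,.048,True),plane(s,x[-1],v,.048,True); print(v,x[0],x[-1],a[:2].round(4),b[:2].round(4),"mid y",(a[1]+b[1])/2)
for u in (260,326,380):
    y=np.where(m[100:430,u])[0]+100; a,b=plane(s,u,y[0],.048,True),plane(s,u,y[-1],.048,True); print(u,y[0],y[-1],a[:2].round(4),b[:2].round(4),"mid x",(a[0]+b[0])/2)
# ray crossing of tray centre? jar & lid mid in this view
E
```

```text
160 180 470 [0.3975 0.1082] [0.3973 0.2535] mid y 0.18084522049910554
200 182 468 [0.4179 0.1078] [0.4179 0.2539] mid y 0.1808681833366114
240 186 464 [0.4391 0.108 ] [0.4393 0.2538] mid y 0.18091096694630598
280 191 459 [0.4616 0.1083] [0.462  0.2537] mid y 0.180983595598856
320 197 453 [0.4861 0.1085] [0.4867 0.2537] mid y 0.18109137832448446
260 131 405 [0.3852 0.1495] [0.5472 0.1401] mid x 0.4662029140827415
326 130 406 [0.3852 0.1809] [0.547  0.1817] mid x 0.4661229994937329
380 131 404 [0.3852 0.2066] [0.5465 0.2157] mid x 0.4658852836467633
```

Request:
{"api": "play_rows", "payload": {"steps": [{"offset": [-0.2, 0.24, 0.8], "dr": [0, 0, 0], "grip": 50}, {"offset": [0, 0, 1.2], "dr": [0, 0, 0], "grip": 50}, {"offset": [0, 0, 1.2], "dr": [0, 0, 0], "grip": 50}, {"offset": [0, 0, 0.8], "dr": [0, 0, 0], "grip": 50}, {"offset": [0, 0, 0.4], "dr": [0, 0, 0], "grip": 50}, {"offset": [0, 0, 0.3], "dr": [0, 0, 0], "grip": 50}, {"offset": [0, 0, 0.1], "dr": [0, 0, 0], "grip": 50}, {"offset": [0, 0, 0.1], "dr": [0, 0, 0], "grip": 50}, {"offset": [0, 0, 0], "dr": [0, 0, 0], "grip": 50}]}}

```text
clock: 6.35
ee_pos: [0.4667, 0.1811, 0.0527]
orientation: [-0.001, 3.141, 0.0]
contact_force: [-0.9, 0.3, -1.3]
grip_width: 0.0601
finger_force: 43.6
```

Request:
{"api": "play_rows", "payload": {"steps": [{"offset": [0, 0, 0.1], "dr": [0, 0, 0], "grip": 50}, {"offset": [0, 0, 0.1], "dr": [0, 0, 0], "grip": 50}, {"offset": [0, 0, 0.1], "dr": [0, 0, 0], "grip": 50}, {"offset": [0, 0, 0.1], "dr": [0, 0, 0], "grip": 50}, {"offset": [0, 0, 0.0], "dr": [0, 0, 0], "grip": 50}]}}

```text
clock: 6.77
ee_pos: [0.4664, 0.181, 0.0483]
orientation: [-0.001, 3.141, 0.0]
contact_force: [0.2, 0.3, -1.9]
grip_width: 0.0606
finger_force: 43.6
```

Request:
{"api": "play_rows", "payload": {"steps": [{"offset": [0, 0, 0.08], "dr": [0, 0, 0], "grip": 50}, {"offset": [0, 0, 0.07], "dr": [0, 0, 0], "grip": 50}, {"offset": [0, 0, 0.0], "dr": [0, 0, 0], "grip": 50}]}}

```text
clock: 7.02
ee_pos: [0.4664, 0.181, 0.0482]
orientation: [-0.001, 3.141, 0.0]
contact_force: [-2.7, -0.9, 6.3]
grip_width: 0.06
finger_force: 44.4
```

The tile is in contact with the floor. I'll release it and rise.

Request:
{"api": "play_rows", "payload": {"steps": [{"offset": [0, 0, -0.05], "dr": [0, 0, 0], "grip": 72}, {"offset": [0, 0, 0], "dr": [0, 0, 0], "grip": 76}, {"offset": [0, 0, 0], "dr": [0, 0, 0], "grip": 80}, {"offset": [0, 0, 0], "dr": [0, 0, 0], "grip": 84}, {"offset": [0, 0, -0.5], "dr": [0, 0, 0], "grip": 84}, {"offset": [0, 0, -2], "dr": [0, 0, 0], "grip": 84}, {"offset": [0, 0, -3], "dr": [0, 0, 0], "grip": 90}, {"offset": [0, 0, -3], "dr": [0, 0, 0], "grip": 100}, {"offset": [0, 0, -2], "dr": [0, 0, 0], "grip": 100}, {"offset": [0, 0, 0], "dr": [0, 0, 0], "grip": 100}]}}

```text
clock: 7.85
ee_pos: [0.4695, 0.1818, 0.1587]
orientation: [-0.001, 3.13, 0.005]
contact_force: [0.9, 0.9, 0.7]
grip_width: 0.0853
finger_force: 0.0
```

```bash
python3 - <<'E'
from h import *; from bench import manip
st=manip.get_state(); print(st["ee_pos"],st["contact_force"],st["grip_width"]); s=look("w5"); im=s["image"]
for c in blobs(im,(0,0,0),(180,120,110),(250,150,400,300))[:1]: print("tile",rect(s,c,.044,True),cv2.boundingRect(c))
t=look("t5",cam="top")
for c in blobs(t["image"],(0,0,0),(180,140,110),(262,240,312,290))[:1]: print("tile top",rect(t,c,.044),cv2.boundingRect(c))
goto(st,[.463,0,.15],90)
E
```

```text
[0.46949264 0.18183296 0.15869011] [0.88002783 0.9228929  0.66073046] 0.0852845891014275
tile (array([467.8, 180.6]), array([73.4, 60.9]), 0.1) (272, 191, 93, 103)
tile top (array([461.3, 179.4]), array([124.9, 132. ]), 89.4) (263, 241, 47, 50)
offset cm [  0.67 -18.19   0.81] turn z 0.0 curyaw 90.0 tilt [ 0.011  0.003 -1.   ] yaw q6 -1.31
```

View pics/w5.png

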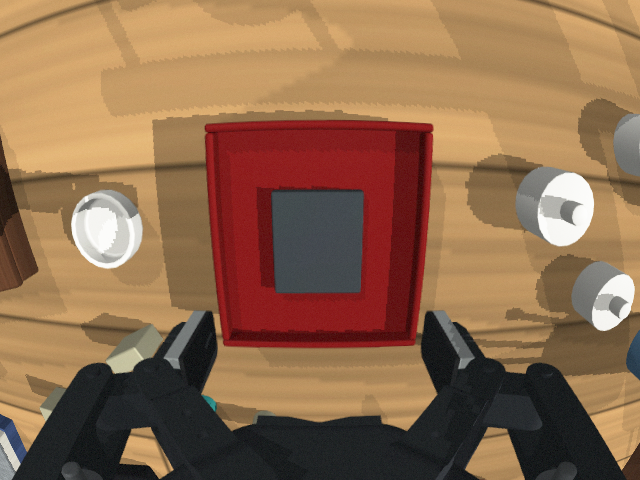

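The tile lies flat in the middle of the tray (centre pixel (318,242)). Next, the jar.

Request:
{"api": "play_rows", "payload": {"steps": [{"offset": [0.1, -1.5, 0], "dr": [0, 0, 0], "grip": 100}, {"offset": [0.1, -2.8, 0], "dr": [0, 0, 0], "grip": 100}, {"offset": [0.1, -2.8, 0], "dr": [0, 0, 0], "grip": 100}, {"offset": [0.1, -2.8, 0], "dr": [0, 0, 0], "grip": 100}, {"offset": [0.1, -2.8, 0.2], "dr": [0, 0, 0], "grip": 100}, {"offset": [0.1, -2.8, 0.2], "dr": [0, 0, 0], "grip": 100}, {"offset": [0, -2.0, 0.2], "dr": [0, 0, 0], "grip": 100}, {"offset": [0, -0.6, 0.2], "dr": [0, 0, 0], "grip": 100}, {"offset": [0, 0, 0], "dr": [0, 0, 0], "grip": 100}, {"offset": [0, 0, 0], "dr": [0, 0, 0], "grip": 100}]}}

```text
clock: 8.78
ee_pos: [0.4597, 0.0004, 0.1429]
orientation: [-0.0, -3.139, -0.002]
contact_force: [0.8, 0.6, -0.2]
grip_width: 0.0852
finger_force: 0.0
```

```bash
cat >> h.py <<'E'
def circ(s,c,z,fish=True):
    """centre and diameter (mm) of a horizontal circle whose outline contour lies at height z"""
    P=np.array([plane(s,*p,z,fish)[:2] for p in c[:,0].astype(float)])*1000
    (x,y),(a,b),_=cv2.fitEllipse(P.astype(np.float32)); return np.round([x,y,a,b],1)
E
python3 - <<'E'
from h import *; from bench import manip
st=manip.get_state(); print(st["ee_pos"],st["contact_force"],st["grip_width"]); s=look("w6"); im=s["image"]
for c in blobs(im,(0,0,150),(180,60,255),(220,130,420,330))[:2]: print("jar",circ(s,c,.024,True),rect(s,c,.024,True),cv2.boundingRect(c))
E
```

```text
[4.59666868e-01 4.12060595e-04 1.42939892e-01] [ 0.82230253  0.59563894 -0.21819105] 0.08517781011691665
jar [462.6   1.3  63.9  65.5] (array([463.,   1.]), array([65. , 64.7]), 5.8) (275, 204, 93, 91)
```

View pics/w6.png

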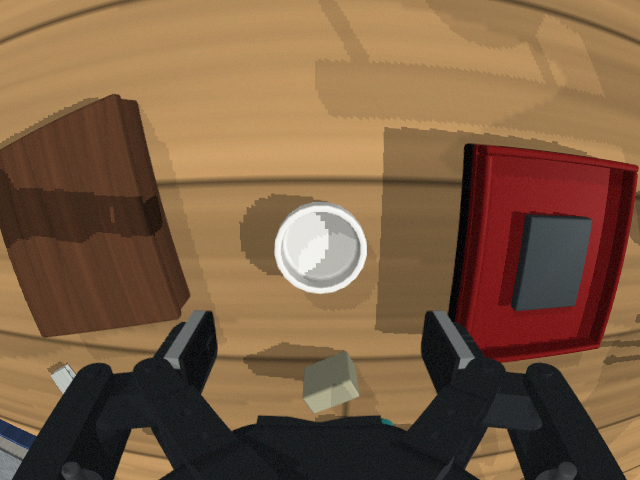

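Request:
{"api": "play_rows", "payload": {"steps": [{"offset": [-0.36, 0.06, 1], "dr": [0, 0, 0], "grip": 100}, {"offset": [0, 0, 2], "dr": [0, 0, 0], "grip": 100}, {"offset": [0, 0, 2], "dr": [0, 0, 0], "grip": 100}, {"offset": [0, 0, 2], "dr": [0, 0, 0], "grip": 100}, {"offset": [0, 0, 2], "dr": [0, 0, 0], "grip": 100}, {"offset": [0, 0, 1.5], "dr": [0, 0, 0], "grip": 100}, {"offset": [0, 0, 1], "dr": [0, 0, 0], "grip": 100}, {"offset": [0, 0, 0.5], "dr": [0, 0, 0], "grip": 100}, {"offset": [0, 0, 0.2], "dr": [0, 0, 0], "grip": 100}, {"offset": [0, 0, 0], "dr": [0, 0, 0], "grip": 100}, {"offset": [0, 0, 0], "dr": [0, 0, 0], "grip": 95}]}}

```text
clock: 9.75
ee_pos: [0.4649, 0.0007, 0.0232]
orientation: [-0.001, 3.14, -0.0]
contact_force: [-0.4, -1.1, -0.0]
grip_width: 0.0815
finger_force: 0.0
```

Request:
{"api": "play_rows", "payload": {"steps": [{"offset": [0, 0, 0], "dr": [0, 0, 0], "grip": 90}, {"offset": [0, 0, 0], "dr": [0, 0, 0], "grip": 84}, {"offset": [0, 0, 0], "dr": [0, 0, 0], "grip": 80}, {"offset": [0, 0, 0], "dr": [0, 0, 0], "grip": 75}, {"offset": [0, 0, 0], "dr": [0, 0, 0], "grip": 65}, {"offset": [0, 0, 0], "dr": [0, 0, 0], "grip": 65}, {"offset": [0, 0, 0], "dr": [0, 0, 0], "grip": 65}], "squeeze": 35}}

```text
clock: 10.33
ee_pos: [0.4647, 0.0005, 0.0237]
orientation: [-0.0, 3.14, 0.0]
contact_force: [-3.0, 0.1, 5.0]
grip_width: 0.0637
finger_force: 37.2
```

Request:
{"api": "play_rows", "payload": {"steps": [{"offset": [0, 0, -0.3], "dr": [0, 0, 0], "grip": 65}, {"offset": [0, 0, -1], "dr": [0, 0, 0], "grip": 65}, {"offset": [0, 0, -2], "dr": [0, 0, 0], "grip": 65}, {"offset": [0, 0, -2.5], "dr": [0, 0, 0], "grip": 65}, {"offset": [0, 0, -2.5], "dr": [0, 0, 0], "grip": 65}, {"offset": [0, 0, -2], "dr": [0, 0, 0], "grip": 65}, {"offset": [0, 0, -1], "dr": [0, 0, 0], "grip": 65}, {"offset": [0, 0, 0], "dr": [0, 0, 0], "grip": 65}]}}

```text
clock: 11.0
ee_pos: [0.4658, 0.0004, 0.1386]
orientation: [-0.001, 3.135, -0.001]
contact_force: [-0.1, 0.4, -1.2]
grip_width: 0.0638
finger_force: 38.9
```

```bash
python3 - <<'E'
from h import *; from bench import manip
st=manip.get_state(); print(st["ee_pos"],st["contact_force"],st["grip_width"]); s=look("w7"); im=s["image"]
for c in blobs(im,(0,0,150),(180,60,255),(240,200,400,410))[:2]: print("jar",circ(s,c,st["ee_pos"][2],True),cv2.boundingRect(c))
goto(st,[.467,.181,.12],90)
E
```

```text
[4.65819456e-01 3.53494355e-04 1.38618598e-01] [-0.06199315  0.44754426 -1.19356572] 0.06377434619392307
jar [4.644e+02 1.000e-01 6.180e+01 7.070e+01] (241, 247, 159, 163)
offset cm [-0.11 18.07  1.85] turn z 0.0 curyaw 90.0 tilt [ 0.006 -0.001 -1.   ] yaw q6 -1.69
```

View pics/w7.png

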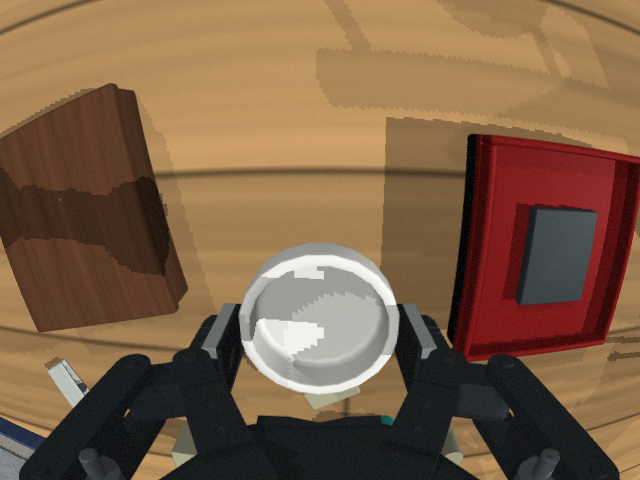

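The jar is held level and centred between the pads (rim centre about (320,320)). I'll take it over the tile.

Request:
{"api": "play_rows", "payload": {"steps": [{"offset": [0, 1.5, 0], "dr": [0, 0, 0], "grip": 65}, {"offset": [0, 2.5, 0], "dr": [0, 0, 0], "grip": 65}, {"offset": [0, 2.5, 0], "dr": [0, 0, 0], "grip": 65}, {"offset": [0, 2.5, 0], "dr": [0, 0, 0], "grip": 65}, {"offset": [0, 2.5, 0], "dr": [0, 0, 0], "grip": 65}, {"offset": [0, 2.5, 0], "dr": [0, 0, 0], "grip": 65}, {"offset": [0, 2.5, 0], "dr": [0, 0, 0], "grip": 65}, {"offset": [-0.1, 1.5, 0], "dr": [0, 0, 0], "grip": 65}, {"offset": [0, 0, 0], "dr": [0, 0, 0], "grip": 65}, {"offset": [0, 0, 1.2], "dr": [0, 0, 0], "grip": 65}, {"offset": [0, 0, 1.5], "dr": [0, 0, 0], "grip": 65}, {"offset": [0, 0, 1.5], "dr": [0, 0, 0], "grip": 65}, {"offset": [0, 0, 1.2], "dr": [0, 0, 0], "grip": 65}, {"offset": [0, 0, 0.8], "dr": [0, 0, 0], "grip": 65}, {"offset": [0, 0, 0.3], "dr": [0, 0, 0], "grip": 65}, {"offset": [0, 0, 0], "dr": [0, 0, 0], "grip": 65}, {"offset": [0, 0, 0], "dr": [0, 0, 0], "grip": 65}]}}

```text
clock: 12.47
ee_pos: [0.4654, 0.1804, 0.0706]
orientation: [0.0, 3.141, 0.0]
contact_force: [0.1, -1.0, -0.6]
grip_width: 0.0636
finger_force: 38.9
```

```bash
python3 - <<'E'
from h import *; from bench import manip
st=manip.get_state(); print(st["ee_pos"],st["contact_force"],st["grip_width"]); s=look("w8"); 
goto(st,[.467,.181,.069],90)
E
```

```text
[0.46537387 0.18039126 0.07057803] [ 0.05626692 -0.96529792 -0.60589565] 0.06363292193437398
offset cm [-0.16  0.06  0.16] turn z -0.0 curyaw 90.0 tilt [ 0.001  0.    -1.   ] yaw q6 -1.31
```

View pics/w8.png

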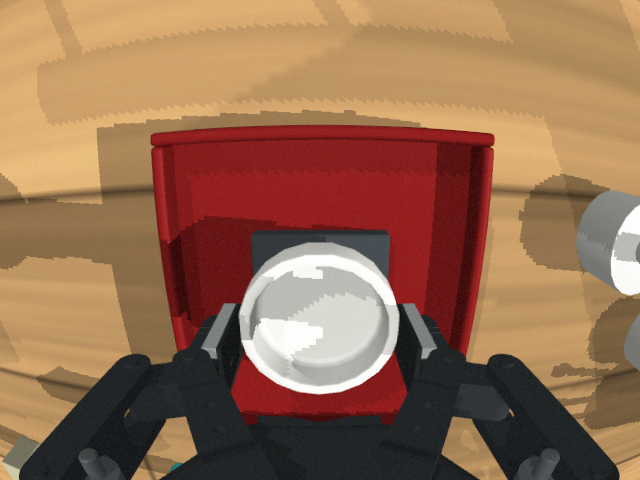

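The jar sits over the tile: tile edges at 252–390, jar at 240–399. I'll lower it.

Request:
{"api": "play_rows", "payload": {"steps": [{"offset": [-0.22, 0.06, 0.1], "dr": [0, 0, 0], "grip": 65}, {"offset": [0, 0, 0.08], "dr": [0, 0, 0], "grip": 65}, {"offset": [0, 0, 0.08], "dr": [0, 0, 0], "grip": 65}, {"offset": [0, 0, 0], "dr": [0, 0, 0], "grip": 65}]}}

```text
clock: 12.85
ee_pos: [0.4672, 0.1813, 0.0678]
orientation: [-0.001, 3.141, 0.0]
contact_force: [-0.0, -0.2, -1.5]
grip_width: 0.0639
finger_force: 38.9
```

Request:
{"api": "play_rows", "payload": {"steps": [{"offset": [0, 0, 0.07], "dr": [0, 0, 0], "grip": 65}, {"offset": [0, 0, 0.05], "dr": [0, 0, 0], "grip": 65}, {"offset": [0, 0, 0], "dr": [0, 0, 0], "grip": 65}]}}

```text
clock: 13.1
ee_pos: [0.4673, 0.1813, 0.0677]
orientation: [-0.001, 3.141, 0.0]
contact_force: [-1.9, -0.3, 5.5]
grip_width: 0.0642
finger_force: 39.5
```

Request:
{"api": "play_rows", "payload": {"steps": [{"offset": [0, 0, -0.05], "dr": [0, 0, 0], "grip": 80}, {"offset": [0, 0, 0], "dr": [0, 0, 0], "grip": 86}, {"offset": [0, 0, 0], "dr": [0, 0, 0], "grip": 92}, {"offset": [0, 0, 0], "dr": [0, 0, 0], "grip": 96}, {"offset": [0, 0, 0], "dr": [0, 0, 0], "grip": 96}, {"offset": [0, 0, -0.5], "dr": [0, 0, 0], "grip": 96}, {"offset": [0, 0, -2], "dr": [0, 0, 0], "grip": 96}, {"offset": [0, 0, -3], "dr": [0, 0, 0], "grip": 96}, {"offset": [0, 0, -3], "dr": [0, 0, 0], "grip": 96}, {"offset": [0, 0, -2], "dr": [0, 0, 0], "grip": 96}, {"offset": [0, 0, 0], "dr": [0, 0, 0], "grip": 80}]}}

```text
clock: 14.02
ee_pos: [0.4701, 0.182, 0.1783]
orientation: [-0.001, 3.131, 0.005]
contact_force: [-0.1, 0.3, 0.7]
grip_width: 0.072
finger_force: 0.0
```

```bash
python3 - <<'E'
from h import *; from bench import manip
st=manip.get_state(); print(st["ee_pos"],st["contact_force"],st["grip_width"]); s=look("w9"); im=s["image"]
for c in blobs(im,(0,0,150),(180,60,255),(240,130,410,330))[:2]: print("jar",circ(s,c,.068,True),cv2.boundingRect(c))
for c in blobs(im,(95,10,0),(130,200,110),(240,150,410,330))[:2]: print("tile",rect(s,c,.044,True),cv2.boundingRect(c))
goto(st,[.671,.124,.17],-16)
E
```

```text
[0.47011885 0.18198239 0.17832793] [-0.09211632  0.30014693  0.74204424] 0.07203043430198104
jar [465.1 180.9  63.8  66. ] (270, 192, 97, 96)
tile (array([438.5, 180.9]), array([59.7, 17.3]), 86.3) (276, 186, 84, 25)
tile (array([499.9, 155.5]), array([8.2, 9.1]), 0.3) (279, 271, 13, 11)
offset cm [-20.07  -5.81   1.04] turn z -74.0 curyaw 90.0 tilt [ 0.011  0.003 -1.   ] yaw q6 -1.31
```

Request:
{"api": "play_rows", "payload": {"steps": [{"offset": [-1.5, -0.4, 0], "dr": [0, 0, 0], "grip": 58}, {"offset": [-2.6, -0.75, 0], "dr": [0, 0, 0], "grip": 58}, {"offset": [-2.6, -0.75, 0], "dr": [0, 0, 0], "grip": 58}, {"offset": [-2.6, -0.75, 0], "dr": [0, 0, 0], "grip": 58}, {"offset": [-2.6, -0.75, 0], "dr": [0, 0, 0], "grip": 58}, {"offset": [-2.6, -0.75, 0.5], "dr": [0, 0, 0], "grip": 58}, {"offset": [-2.6, -0.75, 0.5], "dr": [0, 0, 0], "grip": 58}, {"offset": [-2.0, -0.6, 0], "dr": [0, 0, 0], "grip": 58}, {"offset": [-0.9, -0.3, 0], "dr": [0, 0, 0], "grip": 58}, {"offset": [0, 0, 0], "dr": [0, 0, -6], "grip": 58}, {"offset": [0, 0, 0], "dr": [0, 0, -6], "grip": 58}, {"offset": [0, 0, 0], "dr": [0, 0, -6], "grip": 58}, {"offset": [0, 0, 0], "dr": [0, 0, -6], "grip": 58}, {"offset": [0, 0, 0], "dr": [0, 0, -6], "grip": 58}, {"offset": [0, 0, 0], "dr": [0, 0, 0], "grip": 58}, {"offset": [0, 0, 0], "dr": [0, 0, 0], "grip": 58}]}}

```text
clock: 15.4
ee_pos: [0.6664, 0.1235, 0.1611]
orientation: [0.81, -3.034, -0.001]
contact_force: [-0.2, -0.4, 0.2]
grip_width: 0.0495
finger_force: 0.0
```

```bash
python3 - <<'E'
from h import *; from bench import manip
st=manip.get_state(); print(st["ee_pos"],st["contact_force"],st["grip_width"]); s=look("w10")
print("seal top/base expected",proj(s,(.671,.124,.044),True).round(),proj(s,(.671,.124,0),True).round())
goto(st,[.671,.124,.07],120)
E
```

```text
[0.66635055 0.12346705 0.16111259] [-0.21910803 -0.38623069  0.17927771] 0.049531400796255044
seal top/base expected [317. 254.] [317. 237.]
offset cm [-0.44 -0.19  9.11] turn z -0.1 curyaw 119.9 tilt [-0.002  0.    -1.   ] yaw q6 -1.99
```

View pics/w10.png

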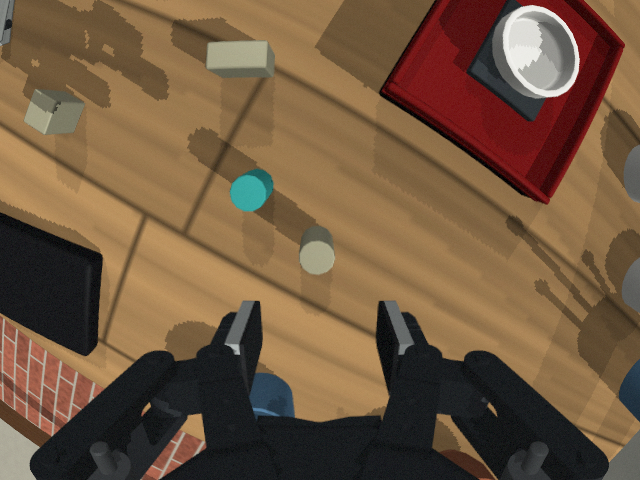

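The greyish seal's top is at (317,257), with the turquoise one at (251,190) clear of the fingers' path.

```bash
python3 - <<'E'
import pickle; from h import *; from bench import manip
s=pickle.load(open("w10.pkl","rb")); im=s["image"]
p=plane(s,317,257,.044,True); print(p); goto(manip.get_state(),[p[0],p[1],.038],120)
j=blobs(im,(0,0,150),(180,60,255),(480,0,590,110))[:1]; print("jar",circ(s,j[0],.068))
E
```

```text
[0.67283887 0.12492587 0.044     ]
offset cm [-0.63 -0.2  12.33] turn z -0.1 curyaw 119.9 tilt [-0.001  0.    -1.   ] yaw q6 -1.99
jar [468.3 180.   63.4  63.8]
```

Request:
{"api": "play_rows", "payload": {"steps": [{"offset": [-0.6, -0.2, 0.5], "dr": [0, 0, 0], "grip": 58}, {"offset": [0, 0, 1.5], "dr": [0, 0, 0], "grip": 58}, {"offset": [0, 0, 2], "dr": [0, 0, 0], "grip": 58}, {"offset": [0, 0, 2], "dr": [0, 0, 0], "grip": 58}, {"offset": [0, 0, 2], "dr": [0, 0, 0], "grip": 58}, {"offset": [0, 0, 2], "dr": [0, 0, 0], "grip": 58}, {"offset": [0, 0, 1], "dr": [0, 0, 0], "grip": 58}, {"offset": [0, 0, 0.8], "dr": [0, 0, 0], "grip": 58}, {"offset": [0, 0, 0.4], "dr": [0, 0, 0], "grip": 58}, {"offset": [0, 0, 0], "dr": [0, 0, 0], "grip": 58}, {"offset": [0, 0, 0], "dr": [0, 0, 0], "grip": 58}]}}

```text
clock: 16.37
ee_pos: [0.6741, 0.1246, 0.041]
orientation: [-0.813, 3.033, -0.0]
contact_force: [-0.1, 0.9, 0.0]
grip_width: 0.0493
finger_force: 0.0
```

```bash
python3 - <<'E'
from h import *; from bench import manip
st=manip.get_state(); print(st["ee_pos"],st["contact_force"]); s=look("w11"); im=s["image"]
for c in blobs(im,(15,10,120),(45,95,255),(240,200,400,400),200)[:3]: print("seal top",circ(s,c,.044),cv2.boundingRect(c))
E
```

```text
[0.67409291 0.12462673 0.04104272] [-0.05873253  0.9130772   0.02863687]
seal top [673.1 124.8  23.7  24.4] (292, 313, 64, 54)
```

Seal centred within 1 mm. I'll close slowly.

Request:
{"api": "play_rows", "payload": {"steps": [{"offset": [0, 0, 0.15], "dr": [0, 0, 0], "grip": 50}, {"offset": [0, 0, 0], "dr": [0, 0, 0], "grip": 44}, {"offset": [0, 0, 0], "dr": [0, 0, 0], "grip": 38}, {"offset": [0, 0, 0], "dr": [0, 0, 0], "grip": 34}, {"offset": [0, 0, 0], "dr": [0, 0, 0], "grip": 30}, {"offset": [0, 0, 0], "dr": [0, 0, 0], "grip": 24}, {"offset": [0, 0, 0], "dr": [0, 0, 0], "grip": 20}, {"offset": [0, 0, 0], "dr": [0, 0, 0], "grip": 20}, {"offset": [0, 0, 0], "dr": [0, 0, 0], "grip": 20}], "squeeze": 30}}

```text
clock: 17.17
ee_pos: [0.6735, 0.1247, 0.039]
orientation: [-0.814, 3.034, 0.0]
contact_force: [-0.4, 0.2, 2.2]
grip_width: 0.0246
finger_force: 29.6
```

Request:
{"api": "play_rows", "payload": {"steps": [{"offset": [0, 0, -0.3], "dr": [0, 0, 0], "grip": 20}, {"offset": [0, 0, -1], "dr": [0, 0, 0], "grip": 20}, {"offset": [0, 0, -2], "dr": [0, 0, 0], "grip": 20}, {"offset": [0, 0, -2.5], "dr": [0, 0, 0], "grip": 20}, {"offset": [0, 0, -2.5], "dr": [0, 0, 0], "grip": 20}, {"offset": [0, 0, -2.5], "dr": [0, 0, 0], "grip": 20}, {"offset": [0, 0, -1.5], "dr": [0, 0, 0], "grip": 20}, {"offset": [0, 0, -0.5], "dr": [0, 0, 0], "grip": 20}, {"offset": [0, 0, 0], "dr": [0, 0, 0], "grip": 20}]}}

```text
clock: 17.92
ee_pos: [0.6744, 0.1245, 0.1693]
orientation: [-0.812, 3.03, -0.001]
contact_force: [1.1, -0.7, -0.4]
grip_width: 0.0251
finger_force: 29.5
```

```bash
python3 - <<'E'
from h import *; from bench import manip
st=manip.get_state(); print(st["ee_pos"],st["contact_force"],st["grip_width"]); s=look("w12"); im=s["image"]
zt=st["ee_pos"][2]+.005
for c in blobs(im,(15,10,120),(45,95,255),(240,200,400,400),200)[:3]: print("seal top",circ(s,c,zt),cv2.boundingRect(c))
goto(st,[.466,.181,.15],120)
E
```

```text
[0.67437057 0.1245418  0.16927007] [ 1.09952949 -0.69960788 -0.3731114 ] 0.025138391182117182
seal top [678.9 123.1  13.7  24.5] (289, 326, 55, 45)
offset cm [15.23 15.32  1.83] turn z 0.0 curyaw 120.0 tilt [ 0.005  0.    -1.   ] yaw q6 -1.99
```

Request:
{"api": "play_rows", "payload": {"steps": [{"offset": [0.9, 0.9, 0], "dr": [0, 0, 0], "grip": 20}, {"offset": [1.8, 1.8, 0], "dr": [0, 0, 0], "grip": 20}, {"offset": [1.9, 1.9, 0], "dr": [0, 0, 0], "grip": 20}, {"offset": [1.9, 1.9, 0], "dr": [0, 0, 0], "grip": 20}, {"offset": [1.9, 1.9, 0], "dr": [0, 0, 0], "grip": 20}, {"offset": [1.9, 1.9, 0], "dr": [0, 0, 0], "grip": 20}, {"offset": [1.9, 1.9, 0], "dr": [0, 0, 0], "grip": 20}, {"offset": [1.8, 1.9, 0], "dr": [0, 0, 0], "grip": 20}, {"offset": [1.2, 1.2, 0], "dr": [0, 0, 0], "grip": 20}, {"offset": [0, 0, 1], "dr": [0, 0, 0], "grip": 20}, {"offset": [0, 0, 1], "dr": [0, 0, 0], "grip": 20}, {"offset": [0, 0, 0.5], "dr": [0, 0, 0], "grip": 20}, {"offset": [0, 0, 0], "dr": [0, 0, 0], "grip": 20}, {"offset": [0, 0, 0], "dr": [0, 0, 0], "grip": 20}]}}

```text
clock: 19.13
ee_pos: [0.4653, 0.1804, 0.14]
orientation: [0.812, -3.032, 0.0]
contact_force: [-0.3, -0.3, -0.3]
grip_width: 0.0249
finger_force: 29.5
```

```bash
python3 - <<'E'
from h import *; from bench import manip
st=manip.get_state(); print(st["ee_pos"],st["contact_force"],st["grip_width"]); s=look("w13"); im=s["image"]
for c in blobs(im,(0,0,150),(180,60,255),(240,130,420,400),100)[:3]: print("jar",circ(s,c,.068,True),cv2.boundingRect(c))
goto(st,[.466,.181,.092],120)
E
```

```text
[0.4653178  0.18041209 0.13997802] [-0.30228672 -0.26265981 -0.32393258] 0.024865227717218146
jar [460.1 176.6  55.6  62.4] (265, 213, 112, 92)
jar [515.2 202.8  20.9  40.7] (289, 326, 54, 44)
offset cm [-0.1   0.01  4.8 ] turn z -0.0 curyaw 120.0 tilt [-0.003 -0.001 -1.   ] yaw q6 -1.84
```

View pics/w13.png

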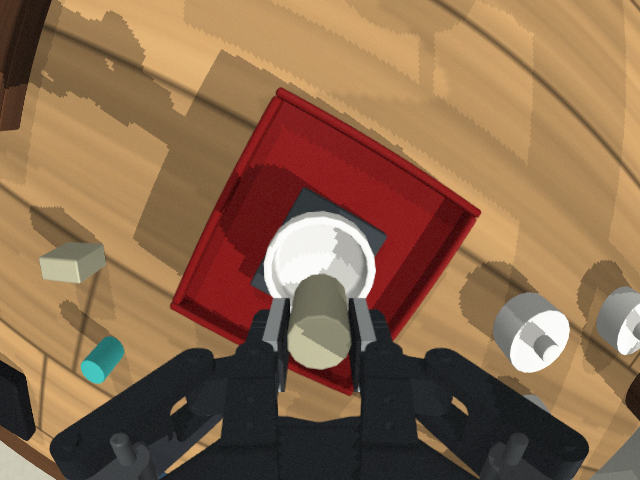

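The seal is held upright over the jar mouth (jar spans columns 265–376, seal about (320,320)). I'll fit the jar rim's visible arc for the fine correction.

```bash
cat >> h.py <<'E'
def arc(s,c,z,r,keep):
    from scipy.optimize import least_squares
    P=np.array([plane(s,*p,z,True)[:2] for p in c[:,0].astype(float) if keep(*p)])*1000
    f=least_squares(lambda q:np.hypot(P[:,0]-q[0],P[:,1]-q[1])-q[2],[*P.mean(0),r],loss="soft_l1")
    return f.x.round(1),round(float(np.sqrt(np.mean(f.fun**2))),2),len(P)
E
python3 - <<'E'
import pickle; from h import *; from bench import manip
s=pickle.load(open("w13.pkl","rb")); im=s["image"]
c=blobs(im,(0,0,150),(180,60,255),(240,130,420,400),100)[0]
for k in (260,280,295): print(arc(s,c,.068,33,lambda u,v:v<k))
s=pickle.load(open("w9.pkl","rb")); c=blobs(s["image"],(0,0,150),(180,60,255),(240,130,410,330))[0]; print("w9",arc(s,c,.068,33,lambda u,v:True))
E
```

```text
(array([461.2, 177.6,  29.6]), 1.45, 157)
(array([458.8, 175.9,  27.4]), 6.02, 269)
(array([458.9, 176.2,  27.6]), 6.17, 361)
w9 (array([465.1, 180.9,  32.4]), 0.5, 271)
```

```bash
python3 - <<'E'
import pickle; from h import *
s=pickle.load(open("w13.pkl","rb")); im=s["image"]
c=cv2.convexHull(blobs(im,(0,0,150),(180,60,255),(240,130,420,400),100)[0])
for k in (265,280,290): print(arc(s,c,.068,33,lambda u,v:v<k))
E
```

```text
(array([462.4, 178.7,  31.1]), 0.35, 20)
(array([463. , 179.3,  31.6]), 0.45, 23)
(array([463.7, 179.5,  32.1]), 0.53, 27)
```

Request:
{"api": "play_rows", "payload": {"steps": [{"offset": [0, 0, 0.6], "dr": [0, 0, 0], "grip": 20}, {"offset": [0, 0, 1.2], "dr": [0, 0, 0], "grip": 20}, {"offset": [0, 0, 1.2], "dr": [0, 0, 0], "grip": 20}, {"offset": [0, 0, 0.8], "dr": [0, 0, 0], "grip": 20}, {"offset": [0, 0, 0.5], "dr": [0, 0, 0], "grip": 20}, {"offset": [0, 0, 0.3], "dr": [0, 0, 0], "grip": 20}, {"offset": [0, 0, 0.15], "dr": [0, 0, 0], "grip": 20}, {"offset": [0, 0, 0], "dr": [0, 0, 0], "grip": 20}]}}

```text
clock: 19.85
ee_pos: [0.4651, 0.181, 0.0938]
orientation: [0.814, -3.034, -0.0]
contact_force: [-1.6, 0.1, 0.1]
grip_width: 0.025
finger_force: 29.5
```

Request:
{"api": "play_rows", "payload": {"steps": [{"offset": [0, 0, 0.12], "dr": [0, 0, 0], "grip": 20}, {"offset": [0, 0, 0.12], "dr": [0, 0, 0], "grip": 20}, {"offset": [0, 0, 0.1], "dr": [0, 0, 0], "grip": 20}, {"offset": [0, 0, 0], "dr": [0, 0, 0], "grip": 20}]}}

```text
clock: 20.18
ee_pos: [0.4652, 0.181, 0.0907]
orientation: [-0.814, 3.034, 0.0]
contact_force: [-0.8, 0.3, -0.9]
grip_width: 0.0245
finger_force: 29.5
```

Request:
{"api": "play_rows", "payload": {"steps": [{"offset": [0, 0, 0.1], "dr": [0, 0, 0], "grip": 20}, {"offset": [0, 0, 0.06], "dr": [0, 0, 0], "grip": 20}, {"offset": [0, 0, 0.04], "dr": [0, 0, 0], "grip": 20}, {"offset": [0, 0, 0], "dr": [0, 0, 0], "grip": 20}]}}

```text
clock: 20.52
ee_pos: [0.4653, 0.181, 0.0889]
orientation: [-0.814, 3.034, 0.0]
contact_force: [-1.6, 0.9, 1.0]
grip_width: 0.0245
finger_force: 29.7
```

Request:
{"api": "play_rows", "payload": {"steps": [{"offset": [0, 0, 0.06], "dr": [0, 0, 0], "grip": 20}, {"offset": [0, 0, 0.0], "dr": [0, 0, 0], "grip": 20}]}}

```text
clock: 20.68
ee_pos: [0.4654, 0.1811, 0.0889]
orientation: [-0.813, 3.034, 0.0]
contact_force: [-2.1, -0.5, 5.2]
grip_width: 0.0247
finger_force: 30.0
```

Request:
{"api": "play_rows", "payload": {"steps": [{"offset": [0, 0, -0.06], "dr": [0, 0, 0], "grip": 30}, {"offset": [0, 0, 0], "dr": [0, 0, 0], "grip": 34}, {"offset": [0, 0, 0], "dr": [0, 0, 0], "grip": 38}, {"offset": [0, 0, 0], "dr": [0, 0, 0], "grip": 44}, {"offset": [0, 0, 0], "dr": [0, 0, 0], "grip": 50}, {"offset": [0, 0, 0], "dr": [0, 0, 0], "grip": 56}, {"offset": [0, 0, -0.5], "dr": [0, 0, 0], "grip": 56}, {"offset": [0, 0, -1.5], "dr": [0, 0, 0], "grip": 56}, {"offset": [0, 0, -2.5], "dr": [0, 0, 0], "grip": 56}, {"offset": [0, 0, -2.5], "dr": [0, 0, 0], "grip": 56}, {"offset": [0, 0, -2.5], "dr": [0, 0, 0], "grip": 56}, {"offset": [0, 0, -1], "dr": [0, 0, 0], "grip": 70}, {"offset": [0, 0, 0], "dr": [0, 0, 0], "grip": 100}, {"offset": [0, 0, 0], "dr": [0, 0, 0], "grip": 100}]}}

```text
clock: 21.85
ee_pos: [0.4652, 0.1809, 0.1935]
orientation: [-0.814, 3.034, 0.0]
contact_force: [-0.2, -0.1, -0.3]
grip_width: 0.0811
finger_force: 0.0
```

```bash
python3 - <<'E'
from h import *; from bench import manip
st=manip.get_state(); print(st["ee_pos"],st["contact_force"],st["grip_width"]); s=look("w14"); im=s["image"]
for c in blobs(im,(0,0,150),(180,60,255),(230,130,430,330),100)[:2]: print("jar",circ(s,c,.068),circ(s,cv2.convexHull(c),.068),cv2.boundingRect(c))
for c in blobs(im,(15,10,100),(45,110,255),(230,130,430,350),100)[:3]: print("seal",circ(s,c,.094),cv2.contourArea(c),cv2.boundingRect(c))
print("expected seal top px",proj(s,(.4652,.181,.094),True).round())
goto(st,[.440,.381,.18],90)
E
```

```text
[0.46523762 0.1809454  0.19352281] [-0.19600258 -0.09822182 -0.34192294] 0.08105726098156808
jar [465.1 180.4  63.6  65.7] [465.1 180.5  64.3  66.3] (275, 198, 91, 89)
seal [462.3 180.6  24.5  36. ] 1535.0 (301, 222, 42, 57)
expected seal top px [320. 256.]
offset cm [-7.82 18.58  1.35] turn z 30.0 curyaw 120.0 tilt [ 0.001  0.    -1.   ] yaw q6 -1.84
```

Jar at (465.1, 180.5) mm, seal top at its expected pixel, standing and centred. Now the rightmost lid.

Request:
{"api": "play_rows", "payload": {"steps": [{"offset": [-0.5, 1.2, 0], "dr": [0, 0, 0], "grip": 100}, {"offset": [-1, 2.4, 0], "dr": [0, 0, 0], "grip": 100}, {"offset": [-1, 2.4, 0], "dr": [0, 0, 0], "grip": 100}, {"offset": [-1.1, 2.5, 0], "dr": [0, 0, 0], "grip": 100}, {"offset": [-1.1, 2.5, 0], "dr": [0, 0, 0], "grip": 100}, {"offset": [-1.1, 2.5, 0], "dr": [0, 0, 0], "grip": 100}, {"offset": [-1.0, 2.4, 0], "dr": [0, 0, 0], "grip": 100}, {"offset": [-0.7, 1.7, 0], "dr": [0, 0, 0], "grip": 100}, {"offset": [-0.35, 0.9, 0], "dr": [0, 0, 0], "grip": 100}, {"offset": [0, 0, 0], "dr": [0, 0, 6], "grip": 100}, {"offset": [0, 0, 0], "dr": [0, 0, 6], "grip": 100}, {"offset": [0, 0, 0], "dr": [0, 0, 6], "grip": 100}, {"offset": [0, 0, 0], "dr": [0, 0, 6], "grip": 100}, {"offset": [0, 0, 0], "dr": [0, 0, 6], "grip": 100}, {"offset": [0, 0, 0], "dr": [0, 0, 0], "grip": 100}, {"offset": [0, 0, 0], "dr": [0, 0, 0], "grip": 100}]}}

```text
clock: 23.23
ee_pos: [0.4403, 0.3796, 0.1921]
orientation: [0.004, -3.14, 0.003]
contact_force: [0.3, -0.2, 0.9]
grip_width: 0.085
finger_force: 0.0
```

```bash
python3 - <<'E'
from h import *; from bench import manip
st=manip.get_state(); print(st["ee_pos"],st["contact_force"],st["grip_width"]); s=look("w15"); im=s["image"]
print("expect shoulder px",proj(s,(.439,.381,.038),True).round(),proj(s,(.439,.381,0),True).round())
for c in blobs(im,(0,0,110),(180,60,255),(0,60,640,340),300)[:4]:
    h=cv2.convexHull(c); print("lid",circ(s,h,.038),cv2.contourArea(c),cv2.boundingRect(c), np.round(cv2.fitEllipse(c)[0]))
goto(st,[.440,.381,.04],90)
E
```

```text
[0.44027139 0.37958497 0.19214585] [ 0.28318788 -0.15940868  0.88027333] 0.08502582154212868
expect shoulder px [322. 232.] [322. 221.]
lid [439.1 381.8  60.7  65.9] 4659.0 (285, 190, 77, 81) [323. 232.]
lid [376.5 490.7  60.   69.9] 4404.5 (419, 119, 81, 77) [462. 156.]
lid [475.8 164.   72.1  89.7] 3991.5 (59, 232, 68, 76) [ 92. 270.]
lid [516.4 467.1  56.9  61. ] 1420.0 (388, 284, 65, 57) [418. 315.]
offset cm [-0.    0.17 15.21] turn z 0.1 curyaw 90.1 tilt [-0.002 -0.002 -1.   ] yaw q6 -0.96
```

Request:
{"api": "play_rows", "payload": {"steps": [{"offset": [0.05, 0.2, 1], "dr": [0, 0, 0], "grip": 100}, {"offset": [0, 0, 2], "dr": [0, 0, 0], "grip": 100}, {"offset": [0, 0, 2.5], "dr": [0, 0, 0], "grip": 100}, {"offset": [0, 0, 2.5], "dr": [0, 0, 0], "grip": 100}, {"offset": [0, 0, 2.5], "dr": [0, 0, 0], "grip": 100}, {"offset": [0, 0, 2.5], "dr": [0, 0, 0], "grip": 100}, {"offset": [0, 0, 1.5], "dr": [0, 0, 0], "grip": 100}, {"offset": [0, 0, 1], "dr": [0, 0, 0], "grip": 100}, {"offset": [0, 0, 0.7], "dr": [0, 0, 0], "grip": 100}, {"offset": [0, 0, 0.4], "dr": [0, 0, 0], "grip": 100}, {"offset": [0, 0, 0], "dr": [0, 0, 0], "grip": 95}, {"offset": [0, 0, 0], "dr": [0, 0, 0], "grip": 88}]}}

```text
clock: 24.28
ee_pos: [0.4407, 0.3828, 0.0285]
orientation: [-0.001, 3.14, 0.002]
contact_force: [0.4, 0.2, 0.4]
grip_width: 0.0758
finger_force: 0.0
```

```bash
python3 - <<'E'
from h import *; from bench import manip
st=manip.get_state(); print(st["ee_pos"],st["contact_force"],st["grip_width"]); s=look("w16"); im=s["image"]
for c in blobs(im,(0,0,110),(180,60,255),(200,100,440,420),300)[:2]:
    h=cv2.convexHull(c); print("lid",circ(s,h,.038),arc(s,h,.038,31,lambda u,v:v>310),cv2.boundingRect(c))
E
```

```text
[0.44067186 0.38284416 0.02851994] [0.36128837 0.2197167  0.36480942] 0.07581633941191407
lid [435.7 381.6  59.6  70.6] (array([439.7, 381.4,  30. ]), 0.14, 32) (238, 245, 160, 163)
```

Request:
{"api": "play_rows", "payload": {"steps": [{"offset": [0.1, -0.14, 0.2], "dr": [0, 0, 0], "grip": 84}, {"offset": [0, 0, 0.2], "dr": [0, 0, 0], "grip": 80}, {"offset": [0, 0, 0], "dr": [0, 0, 0], "grip": 76}, {"offset": [0, 0, 0], "dr": [0, 0, 0], "grip": 73}, {"offset": [0, 0, 0], "dr": [0, 0, 0], "grip": 70}, {"offset": [0, 0, 0], "dr": [0, 0, 0], "grip": 62}, {"offset": [0, 0, 0], "dr": [0, 0, 0], "grip": 62}, {"offset": [0, 0, 0], "dr": [0, 0, 0], "grip": 62}], "squeeze": 35}}

```text
clock: 25.0
ee_pos: [0.4394, 0.3813, 0.0244]
orientation: [-0.001, 3.141, 0.001]
contact_force: [-1.2, 0.5, 5.6]
grip_width: 0.0616
finger_force: 38.5
```

Request:
{"api": "play_rows", "payload": {"steps": [{"offset": [0, 0, -0.3], "dr": [0, 0, 0], "grip": 62}, {"offset": [0, 0, -1], "dr": [0, 0, 0], "grip": 62}, {"offset": [0, 0, -2], "dr": [0, 0, 0], "grip": 62}, {"offset": [0, 0, -2.5], "dr": [0, 0, 0], "grip": 62}, {"offset": [0, 0, -2.5], "dr": [0, 0, 0], "grip": 62}, {"offset": [0, 0, -2.5], "dr": [0, 0, 0], "grip": 62}, {"offset": [0, 0, -2.5], "dr": [0, 0, 0], "grip": 62}, {"offset": [0, 0, -1], "dr": [0, 0, 0], "grip": 62}, {"offset": [0, 0, 0], "dr": [0, 0, 0], "grip": 62}]}}

```text
clock: 25.75
ee_pos: [0.4406, 0.382, 0.1704]
orientation: [-0.001, 3.136, 0.006]
contact_force: [1.1, 0.3, -0.5]
grip_width: 0.0614
finger_force: 38.3
```

```bash
python3 - <<'E'
from h import *; from bench import manip
st=manip.get_state(); print(st["ee_pos"],st["contact_force"],st["grip_width"]); s=look("w17"); im=s["image"]
z=st["ee_pos"][2]+.0135
for c in blobs(im,(0,0,110),(180,60,255),(200,100,440,420),300)[:1]:
    h=cv2.convexHull(c); print("lid",circ(s,h,z),arc(s,h,z,31,lambda u,v:v>310),cv2.boundingRect(c))
goto(st,[.4655,.1807,.15],90)
E
```

```text
[0.44055266 0.38201831 0.17041108] [ 1.07006609  0.30786254 -0.52625699] 0.06143093273219057
lid [437.2 381.8  58.8  71.3] (array([441.1, 381.3,  30. ]), 0.15, 33) (239, 249, 163, 168)
offset cm [ -2.47 -20.14   1.97] turn z 0.0 curyaw 90.0 tilt [ 0.006  0.004 -1.   ] yaw q6 -0.95
```

Request:
{"api": "play_rows", "payload": {"steps": [{"offset": [-0.15, -1.2, 0], "dr": [0, 0, 0], "grip": 62}, {"offset": [-0.3, -2.3, 0], "dr": [0, 0, 0], "grip": 62}, {"offset": [-0.3, -2.5, 0], "dr": [0, 0, 0], "grip": 62}, {"offset": [-0.3, -2.5, 0], "dr": [0, 0, 0], "grip": 62}, {"offset": [-0.3, -2.5, 0], "dr": [0, 0, 0], "grip": 62}, {"offset": [-0.3, -2.5, 0], "dr": [0, 0, 0], "grip": 62}, {"offset": [-0.3, -2.5, 0], "dr": [0, 0, 0], "grip": 62}, {"offset": [-0.3, -2.3, 0], "dr": [0, 0, 0], "grip": 62}, {"offset": [-0.2, -1.2, 0], "dr": [0, 0, 0], "grip": 62}, {"offset": [0, -0.6, 0], "dr": [0, 0, 0], "grip": 62}, {"offset": [0, 0, 0], "dr": [0, 0, 0], "grip": 62}, {"offset": [0, 0, 0], "dr": [0, 0, 0], "grip": 62}]}}

```text
clock: 26.8
ee_pos: [0.4633, 0.1803, 0.1659]
orientation: [0.0, -3.14, -0.001]
contact_force: [-0.1, -0.1, -1.6]
grip_width: 0.0614
finger_force: 38.3
```

```bash
python3 - <<'E'
from h import *; from bench import manip
st=manip.get_state(); print(st["ee_pos"],st["contact_force"],st["grip_width"]); s=look("w18"); im=s["image"]
z=st["ee_pos"][2]+.0135
for c in blobs(im,(0,0,110),(180,60,255),(200,100,440,420),300)[:2]:
    h=cv2.convexHull(c); print("lid",arc(s,h,z,31,lambda u,v:v>310),cv2.boundingRect(c))
goto(st,[.465,.1805,.0924],90)
E
```

```text
[0.4632935  0.18026294 0.16587431] [-0.05037434 -0.14106189 -1.55259663] 0.06140844572540151
lid (array([463.8, 179.6,  29.9]), 0.14, 33) (239, 207, 163, 210)
offset cm [-0.18  0.02  7.35] turn z 0.0 curyaw 90.0 tilt [-0.001  0.    -1.   ] yaw q6 -1.31
```

Request:
{"api": "play_rows", "payload": {"steps": [{"offset": [-0.14, 0.05, 0.8], "dr": [0, 0, 0], "grip": 62}, {"offset": [0, 0, 1.5], "dr": [0, 0, 0], "grip": 62}, {"offset": [0, 0, 1.5], "dr": [0, 0, 0], "grip": 62}, {"offset": [0, 0, 1.2], "dr": [0, 0, 0], "grip": 62}, {"offset": [0, 0, 0.9], "dr": [0, 0, 0], "grip": 62}, {"offset": [0, 0, 0.5], "dr": [0, 0, 0], "grip": 62}, {"offset": [0, 0, 0.3], "dr": [0, 0, 0], "grip": 62}, {"offset": [0, 0, 0.1], "dr": [0, 0, 0], "grip": 62}, {"offset": [0, 0, 0], "dr": [0, 0, 0], "grip": 62}, {"offset": [0, 0, 0], "dr": [0, 0, 0], "grip": 62}]}}

```text
clock: 27.68
ee_pos: [0.4656, 0.1806, 0.0994]
orientation: [-0.001, 3.14, 0.001]
contact_force: [-0.1, -0.1, -0.7]
grip_width: 0.061
finger_force: 38.3
```

```bash
python3 - <<'E'
from h import *; from bench import manip
st=manip.get_state(); print(st["ee_pos"],st["contact_force"],st["grip_width"]); s=look("w19"); im=s["image"]
z=st["ee_pos"][2]+.0135
for c in blobs(im,(0,0,110),(180,60,255),(200,100,440,420),300)[:2]:
    h=cv2.convexHull(c); print("lid",arc(s,h,z,31,lambda u,v:v>310),cv2.boundingRect(c))
goto(st,[.465,.1805,.0924],90)
E
```

```text
[0.46564226 0.18062862 0.09936178] [-0.1196454  -0.05432826 -0.70781496] 0.06101057274843024
lid (array([466.2, 180. ,  30. ]), 0.12, 29) (238, 228, 164, 189)
lid (array([464. , 218. ,   3.9]), 0.0, 4) (402, 304, 32, 55)
offset cm [ 0.07 -0.01  0.7 ] turn z 0.0 curyaw 90.0 tilt [ 0.001  0.    -1.   ] yaw q6 -1.31
```

Request:
{"api": "play_rows", "payload": {"steps": [{"offset": [0.08, 0.02, 0.2], "dr": [0, 0, 0], "grip": 62}, {"offset": [0, 0, 0.15], "dr": [0, 0, 0], "grip": 62}, {"offset": [0, 0, 0.12], "dr": [0, 0, 0], "grip": 62}, {"offset": [0, 0, 0.08], "dr": [0, 0, 0], "grip": 62}, {"offset": [0, 0, 0], "dr": [0, 0, 0], "grip": 62}]}}

```text
clock: 28.15
ee_pos: [0.4641, 0.1806, 0.0928]
orientation: [0.001, -3.141, 0.0]
contact_force: [-0.1, 0.2, -0.9]
grip_width: 0.0616
finger_force: 38.3
```

Request:
{"api": "play_rows", "payload": {"steps": [{"offset": [-0.04, 0, 0.06], "dr": [0, 0, 0], "grip": 62}, {"offset": [0, 0, 0.05], "dr": [0, 0, 0], "grip": 62}, {"offset": [0, 0, 0], "dr": [0, 0, 0], "grip": 62}]}}

```text
clock: 28.4
ee_pos: [0.4648, 0.1807, 0.0924]
orientation: [-0.001, 3.141, 0.0]
contact_force: [-0.6, -0.5, 1.5]
grip_width: 0.0616
finger_force: 38.5
```

Request:
{"api": "play_rows", "payload": {"steps": [{"offset": [0, 0, 0.06], "dr": [0, 0, 0], "grip": 62}, {"offset": [0, 0, 0], "dr": [0, 0, 0], "grip": 62}]}}

```text
clock: 28.57
ee_pos: [0.4648, 0.1807, 0.0923]
orientation: [-0.001, 3.141, 0.0]
contact_force: [-2.7, -0.6, 4.1]
grip_width: 0.0612
finger_force: 38.8
```

Contact at the expected height. I'll release and rise.

Request:
{"api": "play_rows", "payload": {"steps": [{"offset": [0, 0, -0.06], "dr": [0, 0, 0], "grip": 74}, {"offset": [0, 0, 0], "dr": [0, 0, 0], "grip": 78}, {"offset": [0, 0, 0], "dr": [0, 0, 0], "grip": 84}, {"offset": [0, 0, 0], "dr": [0, 0, 0], "grip": 90}, {"offset": [0, 0, 0], "dr": [0, 0, 0], "grip": 97}, {"offset": [0, 0, 0], "dr": [0, 0, 0], "grip": 97}, {"offset": [0, 0, -0.5], "dr": [0, 0, 0], "grip": 97}, {"offset": [0, 0, -1.5], "dr": [0, 0, 0], "grip": 97}, {"offset": [0, 0, -2.5], "dr": [0, 0, 0], "grip": 97}, {"offset": [0, 0, -2.5], "dr": [0, 0, 0], "grip": 97}, {"offset": [0, 0, -3], "dr": [0, 0, 0], "grip": 97}, {"offset": [0, 0, -3], "dr": [0, 0, 0], "grip": 97}, {"offset": [0, 0, -2], "dr": [0, 0, 0], "grip": 97}, {"offset": [0, 0, 0], "dr": [0, 0, 0], "grip": 97}, {"offset": [0, 0, 0], "dr": [0, 0, 0], "grip": 97}]}}

```text
clock: 29.82
ee_pos: [0.4654, 0.1809, 0.2437]
orientation: [-0.001, 3.138, 0.002]
contact_force: [0.1, 0.7, -0.6]
grip_width: 0.0832
finger_force: 0.0
```

```bash
python3 - <<'E'
from h import *; from bench import manip
st=manip.get_state(); print(st["ee_pos"],st["contact_force"],st["grip_width"]); s=look("w20"); im=s["image"]
for c in blobs(im,(0,0,110),(180,60,255),(220,120,440,350),300)[:2]:
    h=cv2.convexHull(c); x,y,w,hh=cv2.boundingRect(c); print("px",(x,y,w,hh))
    print("lid top arc",arc(s,h,.106,31,lambda u,v:v>y+hh*.6)); print("jar far arc",arc(s,h,.068,33,lambda u,v:v<y+hh*.35))
t=look("sc20",cam="scene"); im=t["image"]
u,v=proj(t,(.465,.181,.106)).astype(int); print("scene expect: top",u,v,"knob",proj(t,(.465,.181,.124)).round(),"rim",proj(t,(.465,.181,.068)).round(),"jarfoot",proj(t,(.465,.181,.044)).round())
for c in blobs(im,(0,0,100),(180,60,255),(u-50,v-50,u+50,v+80),100)[:2]: print(cv2.boundingRect(c))
m=cv2.inRange(cv2.cvtColor(im,cv2.COLOR_BGR2HSV),(0,0,100),(180,60,255))
for r in range(v-20,v+45,4):
    x=np.where(m[r,u-45:u+45])[0]+u-45; print(r,x.min() if len(x) else None,x.max() if len(x) else None,end=" | ")
E
```

```text
[0.46538267 0.18089213 0.24374471] [ 0.05324813  0.72043813 -0.58367388] 0.08319678732243121
px (279, 186, 82, 93)
lid top arc (array([466.7, 180.4,  30.5]), 0.1, 18)
jar far arc (array([463.7, 181.2,  31.6]), 0.19, 16)
scene expect: top 355 182 knob [356. 176.] rim [354. 197.] jarfoot [354. 205.]
(341, 176, 29, 38)
162 None None | 166 None None | 170 None None | 174 None None | 178 346 362 | 182 342 367 | 186 342 368 | 190 342 368 | 194 342 367 | 198 341 368 | 202 340 367 | 206 341 367 | 210 345 363 | 214 None None | 218 None None | 222 None None | 226 None None |
```

The lid is level and centred within about 1 mm (scene columns: lid 342–367, jar 341–367). The hand is clear.

```bash
python3 -c "
from bench import manip
print(manip.hand_in())"
```

```text
the job is handed in; nothing more can be done
None
```

The seal set is packed in the upper tray in the order asked (tile, jar, round seal, lid), each piece set down gently; by my last measurements the lid is level and within about 2 mm of the jar's centre, and I handed the job in at about 30 s.

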